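Clamp a sample canister in the crank vice

TASK

Set the orange-capped canister down upright on the bed of the green bench vice, in the middle of the jaws' width, and let go of it. Then take the crank by its loose red grip sleeve and, keeping hold of the sleeve the whole way, wind clockwise until the canister is gripped firmly between the jaws (you will feel a slight extra drag while the floating rear plate takes up its play, then a clear rise) but not crushed, and let go. Do not drop the canister, and leave the other two canisters where they stand.

Things in the scene. Friction and masses are not known exactly. Their poses are not given: they have to be found in the camera images.
- can_orange: The canister to clamp: upright grey cylinder 52 mm in diameter with a white paper band and an orange cap (48 mm in diameter, 22 mm high), 120 mm tall in all, about 0.3 kg. Origin at the centre of its underside, z up.
- can_blue: Same canister with a blue cap; a bystander. Origin at the centre of its underside.
- can_white: Same canister with a white cap; a bystander. Origin at the centre of its underside.
- vice: Green bench vice fixed to the table, turned up to 0.25 rad. Origin on the table; z up, y from the crank end (-y) to the rear jaw (+y). Base 130 mm wide, y = -240 to +140 mm; its top, the bed, at z = 20 mm. Jaws centred on x = 0, 96 mm high at most; rubber faces 70 mm wide, z = 27 to 83 mm.
- bed (a point): Point on the bed between the jaws, on the jaws' centreline, 6 mm from the vice's origin along +y, 20 mm above the table; a good place to stand the canister. The rear jaw is set differently each time and is not measured: its rubber face starts 59 to 80 mm from the vice's origin along +y, floats back a further 2 to 9 mm against 12 N of friction, then stops solid.
- gearbox_top (a point): Centre of the top of the vice's gearbox (90 by 90 mm) below the crank, 88 mm above the table, 170 mm from the vice's origin along -y.
- pad: Black rubber face of the moving jaw, 70 by 55 mm. Origin at the centre of the face that meets the canister, 55 mm above the table; axes as the vice's. Moves 10 mm to +y (towards the rear face) per rad of crank; sprung against its jaw by about 12 N per mm. The grip is firm when this face presses the canister with 38 to 85 N; above 85 N the canister is crushed.
- crank (a joint): Crank angle in rad, grows clockwise from above (closing). Starts at -1.2 to 0.8; firm comes between 6.8 and 8.8, as the rear jaw is set, after the rear plate's play is taken up. Friction about 0.8 N m (11.5 N at the sleeve) all the way, and it holds the crank where it is left; moving the rear plate adds about 2 N at the sleeve; a firm grip is 5.5 to 12 N (best 8.5) above the free-running drag.
- crank_axis (a point): Point on the crank's vertical axis of rotation, 160 mm from the vice's origin along its -y, 148 mm above the table (the height of the middle of the sleeve). Fixed to the vice, axes as the vice's.
- sleeve: Red grip sleeve with two black bands, upright, 30 mm in diameter, 118 to 178 mm above the table (pin end to 183 mm). Spins freely on its pin: a gripper can hold it from above and carry it round without turning. Origin at its middle, 148 mm up, 70 mm from the crank axis; at crank = 0 it lies from the axis along the vice's +x. The steel crank arm below it is 98 to 110 mm up.
Mind the look-alikes: they are no part of the job. What is shaped like the can_orange but yellow is not meant.

How it is judged:
By the outcome, as a careful person would: the job done as asked, in the order asked, and still so for the second after the job is handed in, with the robot touching nothing.
It also fails if it takes over 72 s, if anything falls off the work surface, if the arm or the gripper's body presses on something with over 40 N, if the wrist force passes 120 N, or if a joint passes its speed limit or range.

ROBOT

A 6-joint arm with a two-finger parallel gripper is mounted at the origin on the work surface. World frame = base frame: x ahead of the robot, y to its left, z up, the work surface at z = 0. Lengths are in m, angles in rad, forces in N, time in s.
With the tool pointing down it reaches from about 0.35 to 1 m from the base axis. Payload 7.1 kg.
Tool frame: the origin (TCP) lies at the very end of the fingers, on their centre line; the grasp point (between the pads) lies 19 mm behind it; z points along the fingers, y is the line along which they close (so a half turn about z gives the same grasp; the last joint's range is limited). The gripper opens to 85 mm and grips with 20 to 120 N. Pads are 22 mm wide; open, the fingers measure 114 mm over their backs; the gripper's body (76 mm by 85 mm) begins 54 mm behind the grasp point. The pads swing forward as they close: fully open they stand 13 mm farther back than shut.
Start: joints at [1.272, 0.423, 1.63, -0, 1.089, -0.019], TCP at [0.173, 0.601, 0.2] pointing down, gripper open.
Joint ranges: [-3, 3], [-0.9, 2.11], [0.09, 2.58], [-1.31, 4.45], [0.11, 2.69], [-2.54, 2.54]. Speed limits (rad/s): [2.39, 2.39, 3.01, 3.14, 3.14, 3.14].

INTERFACE

Orientations are given as a unit quaternion [w, x, y, z].
In Python, from cell import observe, camera, camera_model, robot gives the robot as it stands.
- The arm moves only by the tool move_arm, never from a script. Its argument "moves" is a list of rows, each a list of 3 entries, a list of its own where there are three numbers: the finger opening in mm, from 0 to 85.4, then the shift along the tool's x, y, z each as a share of 0.3 m, from -1 to 1, then the turn, a rotation vector about the tool's x, y, z each as a share of 45 degrees, from -1 to 1. In form: [[jaw, [dx, dy, dz], [ax, ay, az]], ...]. A call has 1 to 8 rows; each row is the pose to reach, as a shift and turn from the pose commanded when the call began, along the tool's axes at that moment; what a row does not reach only later rows make up. A row lasts 1/10 s, in which the tool goes at most 50 mm and 8.59 degrees, less where a joint would pass 70% of its speed; a pose out of reach is approached as far as the arm can. A call with a number of a shift or a turn outside -1 to 1 is refused whole. A call with a gripper value outside its range is refused whole. The fingers move at their own pace and stop on an object; "grip_force" is the grip in N (left out, the last holds). Time passes only in rows, so rows that repeat a pose let the fingers close. It gives the time, the measured TCP pose, the force, the opening and the grip force at its end, in the units of the state.
- observe(): the state, without advancing time (a new reading comes with each control period).
- camera(name): name is "scene" or "side" or "wrist"; returns the picture (420x560x3 uint8, blue, green, red); there is no depth.
- camera_model(name): a dict with "fx", "fy", "cx", "cy" (pixels), "view" (4x4, takes a point from world to camera coordinates). Camera axes: x right, y up, looking along -z (the intrinsics and any distortion apply to the point x, -y, -z); pixel columns grow to the right and rows downward; lengths in m; the calibration is good to about 2 mm. A picture is of the moment at which its call begins: read the wrist's pose just before it. camera_model takes no time and is no camera call; for the wrist camera it gives the pose at the moment of the call.
- robot.job_done(): hands the job in; it is judged then, once.
The state is a dict: "time": time; "q": joint angles; "joint_vel": joint speeds; "effort": joint torques, N m; "position": TCP position; "ee_rot": TCP orientation; "force": force on the tool from outside, world axes, zero at the start; "moment": the same for the moment, N m; "finger_gap": finger opening in m; "finger_force": force on a finger pad.
Only numpy, scipy, OpenCV 4.12 (cv2) and the standard library are available. Lean on these libraries where they do the work, as an engineer would, in place of code of your own. Each camera call takes 0.05 s, during which the arm holds its last target. There are 200 camera calls.

## Working session

There is one attempt and no reset: what is moved stays moved. The work goes in short steps, Python scripts to look and compute and a tool call to move; the robot and the scene stay as the last step left them, time stands still between calls to the robot, and variables do not carry over. Pictures are saved under pics/ and viewed, at most 13 in all, crops included, and the job is handed in when it is done.

Besides the shell and the picture viewer there is one more tool, called after "Request:" by a JSON object that holds its "op" and its "data", one argument or row to a line. move_arm: Moves the arm, as the interface text tells. Shift numbers are shares of 0.3 m and turn numbers shares of 45 degrees, none past 1 either way. Its arguments: {"type":"object","properties":{"moves":{"type":"array"},"grip_force":{"type":"number"}},"required":["moves"]}

```bash
mkdir -p pics; ls; python3 - <<'E'
from cell import observe,camera,camera_model,robot
import cv2,numpy as np
s=observe();print({k:np.round(v,3) for k,v in s.items()})
for n in("scene","side"):
    cv2.imwrite(f"pics/{n}0.png",camera(n)); m=camera_model(n); print(n,m)
E
```

```text
pics
{'time': np.float64(0.0), 'q': array([ 1.272,  0.424,  1.631, -0.   ,  1.089, -0.019]), 'joint_vel': array([ 0.001, -0.   , -0.001, -0.002, -0.001,  0.002]), 'effort': array([-2.0000e-03, -5.5739e+01, -2.8174e+01, -0.0000e+00,  7.0000e-03,
       -0.0000e+00]), 'position': array([0.172, 0.6  , 0.199]), 'ee_rot': array([-0.   ,  0.139,  0.99 , -0.001]), 'force': array([-1.124, -0.288, -0.058]), 'moment': array([ 0.039, -0.017,  0.025]), 'finger_force': np.float64(0.0), 'finger_gap': np.float64(0.085)}
scene {'fx': 465.5957757324593, 'fy': 465.5957757324593, 'cx': 276.92617790071625, 'cy': 208.8965479614142, 'view': array([[ 0.44806257,  0.8937981 ,  0.01910231, -0.30533572],
       [-0.59952959,  0.2845577 ,  0.74805828,  0.17465361],
       [ 0.66317735, -0.34662931,  0.66335806, -1.36750777],
       [ 0.        ,  0.        ,  0.        ,  1.        ]])}
side {'fx': 411.75293862040866, 'fy': 411.75293862040866, 'cx': 279.3472231587996, 'cy': 217.17423505782477, 'view': array([[ 0.97199032, -0.23485915,  0.0087177 , -0.47142382],
       [ 0.17387391,  0.74356252,  0.64566449, -0.2210008 ],
       [-0.15812237, -0.62606386,  0.76357145, -0.77760066],
       [ 0.        ,  0.        ,  0.        ,  1.        ]])}
```

View pics/scene0.png

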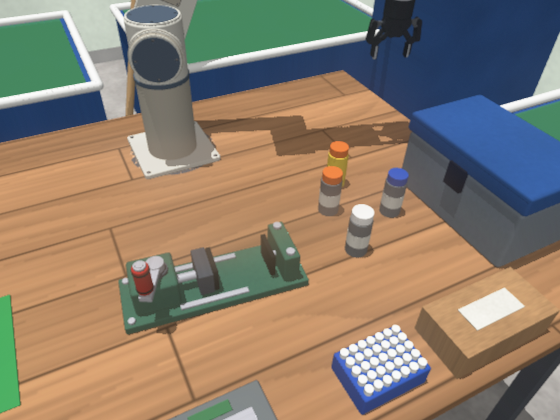

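View pics/side0.png

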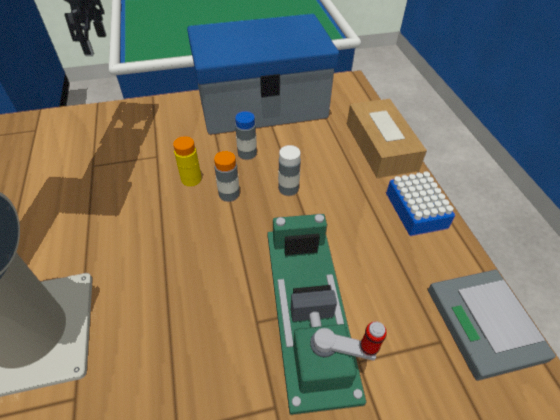

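Scene: the orange-capped grey canister's cap is at about (332,175), with the yellow look-alike behind it at (339,150). The vice spans (120–305, 225–320). Side: the cap is at (226,160), the vice is at (268–360, 215–405) and the sleeve is at (373,338). Next I'll zoom in on the vice.

```bash
cat > h.py <<'E'
import cv2,numpy as np
from scipy.optimize import least_squares
from cell import observe,camera,camera_model,robot
def proj(m,P):
    P=np.atleast_2d(P);c=P@m['view'][:3,:3].T+m['view'][:3,3]
    return np.c_[m['cx']+m['fx']*c[:,0]/-c[:,2], m['cy']-m['fy']*c[:,1]/-c[:,2]]
def ray_z(m,uv,z):
    R,t=m['view'][:3,:3],m['view'][:3,3];o=-R.T@t
    d=R.T@np.array([(uv[0]-m['cx'])/m['fx'],-(uv[1]-m['cy'])/m['fy'],-1]);return o+d*(z-o[2])/d[2]
def vw(p,P): # vice pose x,y,yaw -> world
    c,s=np.cos(p[2]),np.sin(p[2]);P=np.atleast_2d(P)
    return np.c_[p[0]+c*P[:,0]-s*P[:,1],p[1]+s*P[:,0]+c*P[:,1],P[:,2]]
def blob(img,lo,hi,box):
    h=cv2.cvtColor(img,cv2.COLOR_BGR2HSV);k=cv2.inRange(h,lo,hi);x0,y0,x1,y1=box
    q=np.zeros_like(k);q[y0:y1,x0:x1]=k[y0:y1,x0:x1]
    n,l,st,ce=cv2.connectedComponentsWithStats(q);i=1+np.argmax(st[1:,4]);return ce[i],st[i]
E
python3 - <<'E'
from h import *
a=cv2.imread('pics/scene0.png');b=cv2.imread('pics/side0.png')
A=cv2.resize(a[210:330,110:310],None,fx=4,fy=4,interpolation=3);B=cv2.resize(b[205:410,255:395],None,fx=2.9,fy=2.9,interpolation=3)
cv2.imwrite('pics/c1.png',A);cv2.imwrite('pics/c2.png',B)
for n,im,box in(('scene',a,(315,162,350,190)),('side',b,(210,145,242,178))):
    c,s=blob(im,(5,150,120),(16,255,255),box);print(n,c,s,ray_z(camera_model(n),c,.109))
for n,im,box in(('scene',a,(120,240,170,310)),('side',b,(350,310,395,370))):
    c,s=blob(im,(0,150,80),(4,255,255),box);print('sleeve',n,c,s,ray_z(camera_model(n),c,.15))
E
```

```text
scene [332.05031447 174.72012579] [323 166  20  19 318] [0.42182929 0.27495715 0.109     ]
side [224.72635135 161.38851351] [213 150  23  21 296] [0.42287166 0.27360067 0.109     ]
sleeve scene [142.41714286 284.64      ] [134 278  18  14 175] [ 0.59246105 -0.21711803  0.15      ]
sleeve side [369.42076503 345.93442623] [361 336  20  18 183] [ 0.56759253 -0.22351066  0.15      ]
```

View pics/c1.png

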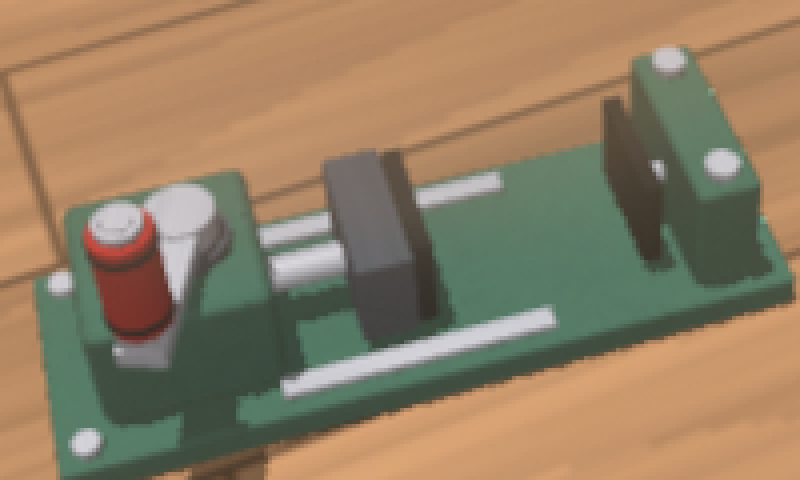

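View pics/c2.png

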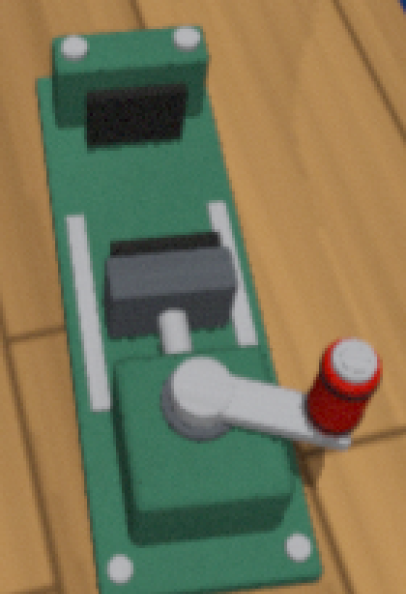

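Scene crop: the base corners are (36,278), (60,472) and (795,280), the gearbox top corners are (65,210), (243,172), (272,298) and (85,340), and the pin top is (117,215). Side crop: the base corners are (98,588), (322,575) and (37,80), the gearbox corners are (113,360), (130,512) and (293,490), and the pin top is (355,357). I'll fit the vice pose to these.

```bash
python3 - <<'E'
from h import *
S=[((36,278),(-65,-240,20)),((60,472),(65,-240,20)),((795,280),(65,140,20)),((65,210),(-45,-215,88)),((243,172),(-45,-125,88)),((272,298),(45,-125,88)),((85,340),(45,-215,88))]
D=[((98,588),(-65,-240,20)),((322,575),(65,-240,20)),((37,80),(-65,140,20)),((113,360),(-45,-125,88)),((130,512),(-45,-215,88)),((293,490),(45,-215,88))]
ms,md=camera_model('scene'),camera_model('side')
def uv(L,sc,o): return np.array([l[0] for l in L])/sc+o
def res(p):
    pin=np.array([.07*np.cos(p[3]),-.16-.07*np.sin(p[3]),.183])
    r=[]
    for m,L,sc,o,pp in((ms,S,4,(110,210),(117,215)),(md,D,2.9,(255,205),(355,357))):
        P=np.vstack([np.array([l[1] for l in L])/1e3,pin]); U=np.vstack([uv(L,sc,o),np.array(pp)/sc+o])
        r.append(proj(m,vw(p,P))-U)
    return np.vstack(r).ravel()
f=least_squares(res,[.5,-.05,0,0],loss='soft_l1');p=f.x
print(p.round(4));print(res(p).reshape(-1,2).round(1).tolist())
for n,P in(('bed',(0,.006,.02)),('axis',(0,-.16,.148)),('sleeve',(.07*np.cos(p[3]),-.16-.07*np.sin(p[3]),.148))): print(n,vw(p,P).round(4))
s=observe();m=camera_model('wrist');R=m['view'][:3,:3];print('wristcam',(-R.T@m['view'][:3,3]).round(3),R.round(2).tolist())
E
```

```text
[ 0.5354 -0.0216 -0.1293  0.3504]
[[-0.7, -1.1], [-0.6, 0.9], [1.0, -0.0], [-1.2, -2.0], [-0.1, -2.8], [0.7, -1.4], [-1.3, 0.1], [0.1, 1.0], [-0.0, 3.8], [0.4, -0.6], [0.2, -2.1], [-0.7, -2.5], [0.9, -1.0], [1.4, 0.4], [-0.7, 0.0]]
bed [[ 0.5362 -0.0157  0.02  ]]
axis [[ 0.5148 -0.1803  0.148 ]]
sleeve [[ 0.5769 -0.2126  0.148 ]]
wristcam [0.105 0.621 0.374] [[0.28, 0.96, -0.0], [-0.92, 0.26, -0.28], [-0.27, 0.08, 0.96]]
```

```bash
python3 - <<'E'
from h import *
for n,c in(('yellow',(339.5,149)),('white',(362,213)),('blue',(398,175)),('orange',(332,174))): print(n,ray_z(camera_model('scene'),c,.112).round(3))
for n,c in(('yellow',(184.5,145)),('white',(290,154)),('blue',(245,119))): print(n,ray_z(camera_model('side'),c,.118).round(3))
E
```

```text
yellow [0.341 0.347 0.112]
white [0.569 0.26  0.112]
blue [0.493 0.415 0.112]
orange [0.423 0.274 0.112]
yellow [0.34  0.34  0.118]
white [0.57  0.255 0.118]
blue [0.495 0.406 0.118]
```

Request:
{"op": "move_arm", "data": {
  "moves": [
    [85,[-0.8,-0.6,0],[0,0,1]],
    [85,[-0.8,-0.6,0],[0,0,1]],
    [85,[-0.8,-0.6,0],[0,0,1]],
    [85,[-0.8,-0.6,0],[0,0,1]],
    [85,[-0.8,-0.6,0],[0,0,1]],
    [85,[-0.8,-0.6,0],[0,0,1]],
    [85,[-0.8,-0.6,0],[0,0,1]],
    [85,[-0.8,-0.6,0],[0,0,1]]
  ],
  "grip_force": 40
}}

```text
time: 0.9
position: [0.3541, 0.3604, 0.1996]
ee_rot: [-0.0, 0.509, 0.861, -0.0]
force: [-0.3, -0.4, -1.1]
finger_gap: 0.0851
finger_force: 0.0
```

```bash
cat >> h.py <<'E'
from scipy.spatial.transform import Rotation as Ro
def need(t,yaw=None):
    "shares to reach world target t with tool y heading yaw, tool down"
    s=observe();q=np.array(s['ee_rot']);R=Ro.from_quat(q[[1,2,3,0]]).as_matrix()
    d=R.T@(np.array(t)-s['position'])/.3
    a=None
    if yaw is not None:
        y=np.array([np.cos(yaw),np.sin(yaw),0]);y=y if y@R[:,1]>0 else -y;z=np.array([0,0,-1.])
        T=np.c_[np.cross(y,z),y,z];a=(Ro.from_matrix(R.T@T).as_rotvec()/(np.pi/4)).round(3)
    print('t',round(float(s['time']),2),'pos',np.round(s['position'],4),'F',np.round(s['force'],1),'gap',round(float(s['finger_gap']),4),'need',d.round(3),a)
    return R
E
python3 -c "
from h import *
print(need([.4225,.274,.2],-.129).round(3).tolist())"
```

```text
t 0.9 pos [0.3541 0.3604 0.1996] F [-0.3 -0.4 -1.1] gap 0.0851 need [-0.362  0.061 -0.001] [-0.001  0.     0.805]
[[-0.482, 0.876, -0.0], [0.876, 0.482, -0.0], [0.0, -0.0, -1.0]]
```

Request:
{"op": "move_arm", "data": {
  "moves": [
    [85,[-0.36,0.06,0],[0,0,0.8]],
    [85,[-0.36,0.06,0],[0,0,0.8]],
    [85,[-0.36,0.06,0],[0,0,0.8]],
    [85,[-0.36,0.06,0],[0,0,0.8]],
    [85,[-0.36,0.06,0],[0,0,0.8]],
    [85,[-0.36,0.06,0],[0,0,0.8]]
  ]
}}

```text
time: 1.5
position: [0.421, 0.2767, 0.1996]
ee_rot: [-0.0, 0.748, 0.664, -0.0]
force: [-0.2, 0.5, 0.3]
finger_gap: 0.085
finger_force: 0.0
```

```bash
python3 -c "
from h import *
m=camera_model('wrist');im=camera('wrist');cv2.imwrite('pics/w1.png',im)
need([.4225,.274,.2],-.129);print(proj(m,[.4225,.274,.12]))
try:
  c,s=blob(im,(5,150,120),(16,255,255),(0,0,560,420));print(c,s,ray_z(m,c,.115))
except Exception as e: print(e)"
```

```text
t 1.55 pos [0.421  0.2766 0.1996] F [ 0.  -0.4 -0.4] gap 0.0852 need [-0.008  0.006 -0.001] [-0.     0.     0.015]
[[283.9104858  208.07172955]]
[293.50842473 261.70105998] [  177   143   210   235 16321] [0.42478259 0.22682575 0.115     ]
```

View pics/w1.png

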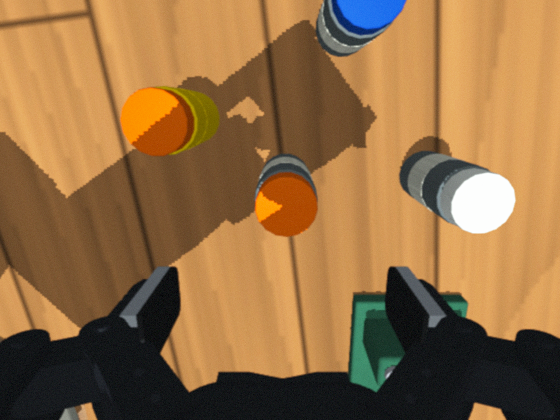

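The orange-capped cap is centred at (287,206) in the wrist view against a prediction of (284,208), so it is about 2 mm further along +x. I'll descend and grip.

Request:
{"op": "move_arm", "data": {
  "moves": [
    [85,[-0.004,0.011,0.1],[0,0,0.015]],
    [85,[-0.004,0.011,0.24],[0,0,0.015]],
    [85,[-0.004,0.011,0.36],[0,0,0.015]],
    [85,[-0.004,0.011,0.44],[0,0,0.015]],
    [85,[-0.004,0.011,0.445],[0,0,0.015]],
    [45,[-0.004,0.011,0.445],[0,0,0.015]],
    [45,[-0.004,0.011,0.445],[0,0,0.015]],
    [45,[-0.004,0.011,0.445],[0,0,0.015]]
  ],
  "grip_force": 40
}}

```text
time: 2.35
position: [0.4256, 0.2749, 0.068]
ee_rot: [0.0, 0.753, 0.658, 0.001]
force: [-1.9, 0.5, 8.2]
finger_gap: 0.0468
finger_force: 39.6
```

Request:
{"op": "move_arm", "data": {
  "moves": [
    [45,[0,0,0],[0,0,0]],
    [45,[0,0,0],[0,0,0]],
    [45,[0,0,0],[0,0,0]],
    [45,[0,0,0],[0,0,0]]
  ]
}}

```text
time: 2.75
position: [0.4256, 0.2748, 0.068]
ee_rot: [0.0, 0.753, 0.658, 0.001]
force: [-1.8, 0.3, 6.1]
finger_gap: 0.0465
finger_force: 40.3
```

Request:
{"op": "move_arm", "data": {
  "moves": [
    [45,[0,0,-0.05],[0,0,0]],
    [45,[0,0,-0.15],[0,0,0]],
    [45,[0,0,-0.27],[0,0,0]],
    [45,[0,0,-0.39],[0,0,0]],
    [45,[0,0,-0.5],[0,0,0]],
    [45,[0,0,-0.56],[0,0,0]],
    [45,[0,0,-0.57],[0,0,0]],
    [45,[0,0,-0.57],[0,0,0]]
  ],
  "grip_force": 45
}}

```text
time: 3.55
position: [0.4247, 0.274, 0.2377]
ee_rot: [0.0, 0.753, 0.658, 0.001]
force: [0.5, 0.4, -2.4]
finger_gap: 0.0469
finger_force: 47.1
```

```bash
python3 -c "
from h import *
b=camera('side');a=camera('scene')
cv2.imwrite('pics/l1.png',np.hstack([cv2.resize(a[60:240,270:430],None,fx=2.4,fy=2.4),cv2.resize(b[60:240,160:320],None,fx=2.4,fy=2.4)]))
R=need([.5362,-.0157,.238],-.129)
for n in ('scene','side'): print(proj(camera_model(n),np.array(observe()['position'])))"
```

```text
t 3.65 pos [0.4239 0.2735 0.2361] F [ 0.4 -0.8 -3. ] gap 0.0464 need [-0.905  0.5   -0.006] [-0.002  0.002 -0.007]
[[337.63605192 129.37388233]]
[[219.43815195 114.3995382 ]]
```

View pics/l1.png

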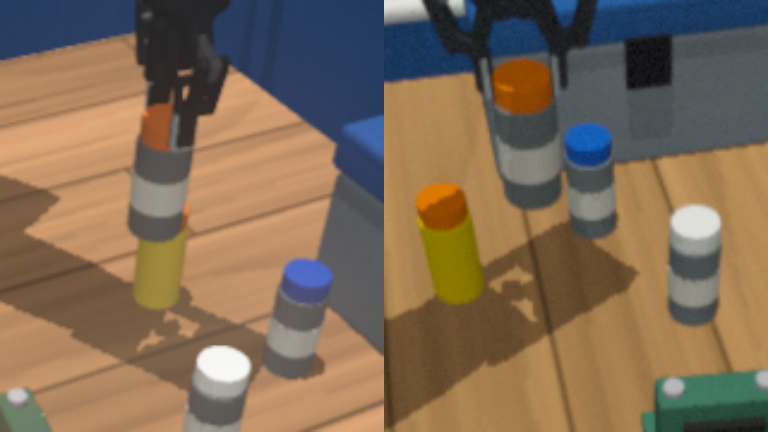

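Request:
{"op": "move_arm", "data": {
  "moves": [
    [45,[-0.05,0.03,0],[0,0,0]],
    [45,[-0.16,0.09,0],[0,0,0]],
    [45,[-0.3,0.17,0],[0,0,0]],
    [45,[-0.45,0.25,0],[0,0,0]],
    [45,[-0.6,0.33,0],[0,0,0]],
    [45,[-0.74,0.41,0],[0,0,0]],
    [45,[-0.85,0.47,0],[0,0,0]],
    [45,[-0.9,0.5,0],[0,0,-0.01]]
  ]
}}

```text
time: 4.45
position: [0.5372, -0.0168, 0.2355]
ee_rot: [-0.001, 0.751, 0.66, -0.001]
force: [-0.3, 0.6, -2.0]
finger_gap: 0.0463
finger_force: 47.0
```

```bash
python3 -c "
from h import *
m=camera_model('wrist');im=camera('wrist');cv2.imwrite('pics/w2.png',im)
R=need([.5362,-.0157,.238],-.129)
p=[.5354,-.0216,-.1293]
print(proj(m,vw(p,[(-.065,.14,.02),(.065,.14,.02),(-.035,-.16,.088),(0,.006,.02)])).round(1))"
```

```text
t 4.5 pos [ 0.5379 -0.0177  0.2355] F [ 2.  -1.4 -2.2] gap 0.0464 need [ 0.006 -0.007 -0.008] [-0.002  0.002  0.   ]
[[217.1  40.8]
 [344.9  40.8]
 [248.3 335.6]
 [281.1 171.1]]
```

View pics/w2.png

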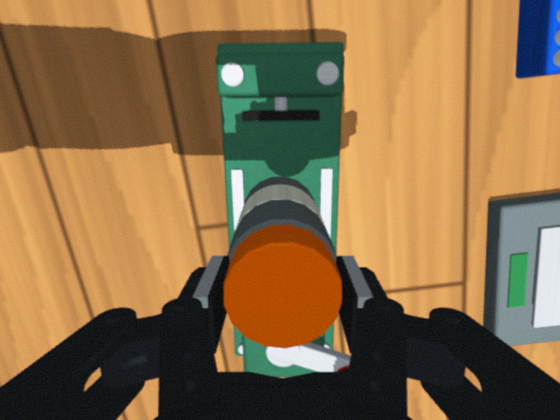

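The wrist view shows the rails at columns 237 and 326 and the rear rubber at 243–319, both centred on about 281. The prediction was 281.0, so the vice fit is good to about 1 mm. Lowering now.

Request:
{"op": "move_arm", "data": {
  "moves": [
    [45,[0.006,-0.006,0.03],[0,0,0]],
    [45,[0.006,-0.006,0.12],[0,0,0]],
    [45,[0.006,-0.006,0.22],[0,0,0]],
    [45,[0.006,-0.006,0.32],[0,0,0]],
    [45,[0.006,-0.006,0.4],[0,0,0]],
    [45,[0.006,-0.006,0.45],[0,0,0]],
    [45,[0.006,-0.006,0.47],[0,0,0]],
    [45,[0.006,-0.006,0.475],[0,0,0]]
  ]
}}

```text
time: 5.3
position: [0.5342, -0.0106, 0.0933]
ee_rot: [-0.001, 0.75, 0.661, -0.001]
force: [0.2, -0.3, -2.5]
finger_gap: 0.0464
finger_force: 47.1
```

```bash
python3 -c "
from h import *
R=need([.5362,-.0157,.088],-.129)"
```

```text
t 5.3 pos [ 0.5342 -0.0106  0.0933] F [ 0.2 -0.3 -2.5] gap 0.0464 need [-0.016  0.009  0.018] [-0.004  0.     0.004]
```

Request:
{"op": "move_arm", "data": {
  "moves": [
    [45,[-0.008,0.005,0],[0,0,0]],
    [45,[-0.016,0.009,0],[0,0,0]],
    [45,[-0.016,0.009,0.008],[0,0,0]],
    [45,[-0.016,0.009,0.012],[0,0,0]],
    [45,[-0.016,0.009,0.015],[0,0,0]]
  ]
}}

```text
time: 5.8
position: [0.5377, -0.0168, 0.0904]
ee_rot: [0.0, 0.751, 0.661, 0.0]
force: [0.5, -0.3, -1.4]
finger_gap: 0.0463
finger_force: 47.1
```

Request:
{"op": "move_arm", "data": {
  "moves": [
    [45,[0,0,0],[0,0,0]]
  ]
}}

```text
time: 5.9
position: [0.5376, -0.0168, 0.0902]
ee_rot: [-0.0, 0.751, 0.661, -0.0]
force: [-0.6, -0.0, -1.9]
finger_gap: 0.0464
finger_force: 47.1
```

Request:
{"op": "move_arm", "data": {
  "moves": [
    [45,[0.003,-0.004,0],[0,0,0]],
    [45,[0.003,-0.004,0.003],[0,0,0]],
    [45,[0.003,-0.004,0.006],[0,0,0]],
    [45,[0.003,-0.004,0.008],[0,0,0]],
    [45,[0.003,-0.004,0.008],[0,0,0]]
  ]
}}

```text
time: 6.4
position: [0.5366, -0.0157, 0.0882]
ee_rot: [0.0, 0.75, 0.661, 0.0]
force: [-1.5, 0.3, 3.7]
finger_gap: 0.0462
finger_force: 47.6
```

The canister has touched the bed, so I'll release it gently.

Request:
{"op": "move_arm", "data": {
  "moves": [
    [50,[0,0,0],[0,0,0]],
    [56,[0,0,0],[0,0,0]],
    [70,[0,0,0],[0,0,0]],
    [80,[0,0,0],[0,0,0]],
    [80,[0,0,0],[0,0,0]],
    [80,[0,0,-0.05],[0,0,0]],
    [80,[0,0,-0.15],[0,0,0]],
    [80,[0,0,-0.28],[0,0,0]]
  ]
}}

```text
time: 7.2
position: [0.5352, -0.0156, 0.1713]
ee_rot: [-0.001, 0.75, 0.661, -0.001]
force: [0.5, -0.7, 0.7]
finger_gap: 0.0798
finger_force: 0.0
```

Request:
{"op": "move_arm", "data": {
  "moves": [
    [80,[0,0,-0.12],[0,0,0]],
    [80,[0,0,-0.25],[0,0,0]],
    [80,[0.15,0,-0.3],[0,0,0]],
    [80,[0.3,0,-0.3],[0,0,0]],
    [80,[0.3,0,-0.3],[0,0,0]],
    [80,[0.3,0,-0.3],[0,0,0]]
  ]
}}

```text
time: 7.8
position: [0.5477, 0.0744, 0.2617]
ee_rot: [0.0, 0.75, 0.662, -0.0]
force: [0.2, 0.1, -0.7]
finger_gap: 0.0802
finger_force: 0.0
```

```bash
python3 -c "
from h import *
m=camera_model('wrist');im=camera('wrist')
cv2.imwrite('pics/w3.png',np.hstack([im,cv2.resize(camera('side')[205:410,255:395],(240,351)) if 0 else cv2.copyMakeBorder(cv2.resize(camera('side')[205:410,255:395],(240,351)),0,69,0,0,0)]))
R=need([.5769,-.2126,.25],-.129)
p=[.5354,-.0216,-.1293]
print(proj(m,vw(p,[(-.065,.14,.02),(.065,.14,.02),(0,.006,.14),(0,-.16,.11)])).round(1))
print((-m['view'][:3,:3].T@m['view'][:3,3]).round(3))"
```

```text
t 7.9 pos [0.5476 0.073  0.2614] F [-0.4 -0.3 -0.6] gap 0.0799 need [-0.932  0.217  0.038] [-0.001  0.001  0.003]
[[226.1 131. ]
 [337.9 131.5]
 [281.3 285.4]
 [280.8 401.3]]
[0.557 0.146 0.437]
```

View pics/w3.png

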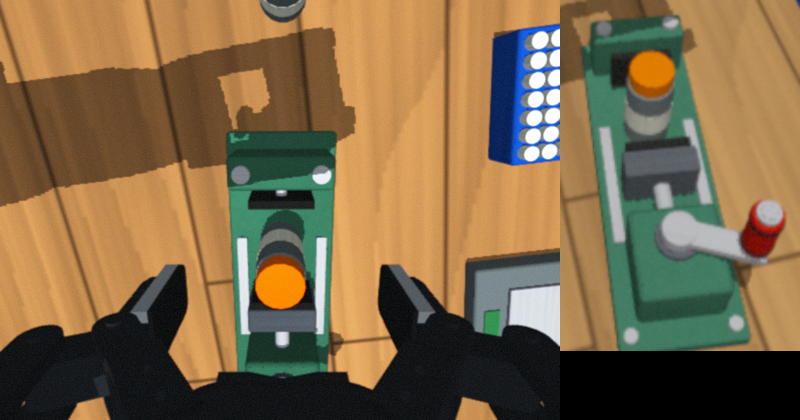

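The canister stands upright on the bed, with its cap at (280,285) against a prediction of (281,285). Now I'll go above the sleeve.

Request:
{"op": "move_arm", "data": {
  "moves": [
    [80,[-0.08,0.02,0],[0,0,0]],
    [80,[-0.2,0.05,0],[0,0,0]],
    [80,[-0.34,0.08,0],[0,0,0]],
    [80,[-0.49,0.11,0],[0,0,0]],
    [80,[-0.64,0.15,0],[0,0,0]],
    [80,[-0.78,0.18,0.03],[0,0,0]],
    [80,[-0.88,0.21,0.04],[0,0,0]],
    [80,[-0.93,0.217,0.04],[0,0,0]]
  ]
}}

```text
time: 8.7
position: [0.5763, -0.2152, 0.2488]
ee_rot: [-0.0, 0.752, 0.659, -0.001]
force: [0.0, 1.0, 0.9]
finger_gap: 0.0801
finger_force: 0.0
```

Request:
{"op": "move_arm", "data": {
  "moves": [
    [80,[0,0,0],[0,0,0]],
    [80,[0,0,0],[0,0,0]]
  ]
}}

```text
time: 8.9
position: [0.5767, -0.2112, 0.2497]
ee_rot: [-0.0, 0.751, 0.661, 0.0]
force: [-0.5, 0.8, -0.0]
finger_gap: 0.0798
finger_force: 0.0
```

```bash
python3 -c "
from h import *
m=camera_model('wrist');im=camera('wrist')
cv2.imwrite('pics/w4.png',im)
R=need([.5769,-.2126,.25],-.129)
p=[.5354,-.0216,-.1293,.3504]
print(proj(m,vw(p,[(.07*np.cos(p[3]),-.16-.07*np.sin(p[3]),.183),(0,-.16,.11),(-.045,-.125,.088),(.045,-.125,.088)])).round(1))
try: print(blob(im,(0,150,60),(5,255,255),(0,0,560,420)))
except Exception as e: print(e)"
```

```text
t 8.95 pos [ 0.5769 -0.2106  0.2499] F [-0.8  0.  -0.7] gap 0.0799 need [-0.007  0.001 -0.   ] [-0.    -0.001  0.003]
[[281.9 211.5]
 [209.  162.5]
 [163.4 121.3]
 [259.8 121.5]]
(array([283.4851752 , 202.86792453]), array([264, 189,  40,  39, 371], dtype=int32))
```

View pics/w4.png

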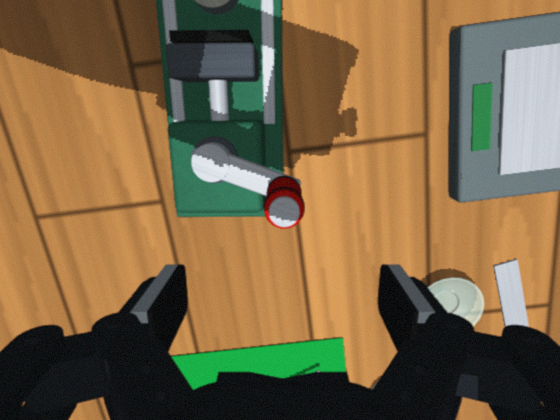

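The pin top is at (284.5,209) in the wrist view against a prediction of (282,211.5), so it is about 2 mm off. I'll correct, descend and take the sleeve.

Request:
{"op": "move_arm", "data": {
  "moves": [
    [60,[0,0.006,0.03],[0,0,0]],
    [60,[0,0.006,0.1],[0,0,0]],
    [60,[0,0.006,0.2],[0,0,0]],
    [60,[0,0.006,0.29],[0,0,0]],
    [60,[0,0.006,0.35],[0,0,0]],
    [60,[0,0.006,0.372],[0,0,0]],
    [60,[0,0.006,0.375],[0,0,0]],
    [60,[0,0.006,0.375],[0,0,0]]
  ]
}}

```text
time: 9.75
position: [0.5797, -0.2113, 0.138]
ee_rot: [0.0, 0.75, 0.661, 0.0]
force: [0.5, 0.1, 0.1]
finger_gap: 0.06
finger_force: 0.0
```

```bash
python3 -c "
from h import *
need([.579,-.211,.137],-.129)
m=camera_model('wrist');im=camera('wrist')
c,s=blob(im,(0,150,60),(5,255,255),(150,100,400,420));print(c,s)
need([.579,-.211,.137],-.129)
print(proj(m,[[.579,-.211,.183],[.579,-.211,.178],[.579,-.211,.148]]).round(1))
cv2.imwrite('pics/w5.png',cv2.resize(im[150:420,150:410],None,fx=2,fy=2))"
```

```text
t 9.75 pos [ 0.5797 -0.2113  0.138 ] F [0.5 0.1 0.1] gap 0.06 need [ 0.001 -0.002  0.003] [0.001 0.    0.004]
[278.28729753 267.34697357] [ 245  248   67   59 1173]
t 9.8 pos [ 0.5799 -0.2116  0.1384] F [0.1 0.4 0.2] gap 0.0601 need [ 0.001 -0.003  0.005] [0.002 0.001 0.004]
[[279.3 286.3]
 [279.4 280.5]
 [279.8 252.3]]
```

View pics/w5.png

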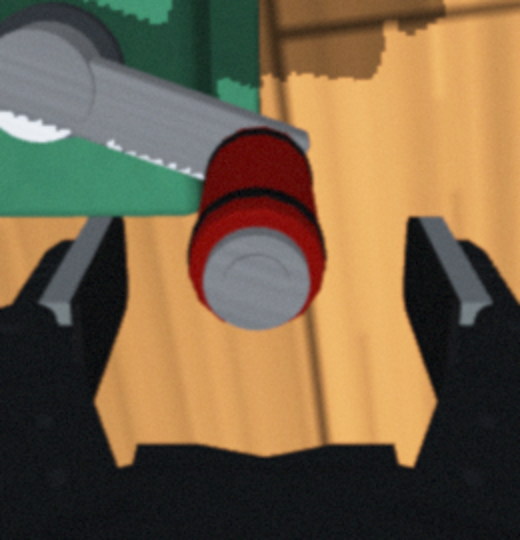

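The pin top is at about (278,289) full-frame, slightly left of the finger centre. I'll nudge that way and close.

Request:
{"op": "move_arm", "data": {
  "moves": [
    [60,[-0.003,-0.005,0],[0,0,0]],
    [45,[-0.003,-0.005,0],[0,0,0]],
    [24,[-0.003,-0.005,0],[0,0,0]],
    [24,[-0.003,-0.005,0],[0,0,0]],
    [24,[-0.003,-0.005,0],[0,0,0]],
    [24,[-0.003,-0.005,0],[0,0,0]],
    [24,[-0.003,-0.005,0],[0,0,0]]
  ],
  "grip_force": 60
}}

```text
time: 10.5
position: [0.5777, -0.2125, 0.1383]
ee_rot: [0.0, 0.75, 0.661, 0.0]
force: [-1.4, 0.0, 4.8]
finger_gap: 0.0268
finger_force: 58.7
```

```bash
python3 - <<'E'
from h import *
need([.5785,-.212,.137],-.129)
s=observe();print(s['force'],s['moment'],s['finger_force'])
p=[.5354,-.0216,-.1293]
a=vw(p,(0,-.16,.148))[0];d=np.array(s['position'])-a;print('axis',a,'r',np.hypot(*d[:2]),'ang vice',-(np.arctan2(d[1],d[0])-p[2]))
E
```

```text
t 10.5 pos [ 0.5777 -0.2125  0.1383] F [-1.4  0.   4.8] gap 0.0268 need [0.002 0.002 0.004] [0.001 0.    0.003]
[-1.4415435   0.03810796  4.81301567] [ 0.11619976  0.31275422 -0.02246322] 58.68247747421265
axis [ 0.5147696  -0.18026438  0.148     ] r 0.07070815674160692 ang vice 0.344201733294089
```

```bash
cat > c.py <<'E'
import sys
from h import *
# usage: c.py th0 step n cx cy r : rows for n steps, th0 = commanded angle; prints force split
A=np.array([.5148,-.1803]);yaw=-.129
def tab(th0,step,n,r=.0705):
    for k in range(1,n+1):
        t=th0+step*k;print([24,[round(-r/.3*(np.sin(t)-np.sin(th0)),3),round(r/.3*(np.cos(t)-np.cos(th0)),3),0],[0,0,0]],end=', ')
    print()
def st():
    s=observe();d=np.array(s['position'])[:2]-A;r=np.hypot(*d);th=-(np.arctan2(d[1],d[0])-yaw);u=d/r;t=np.array([u[1],-u[0]]);F=np.array(s['force'])[:2]
    print('t %.2f r %.4f th %.3f Frad %.1f Ftan %.1f Fz %.1f z %.4f gap %.4f'%(s['time'],r,th%(2*np.pi),F@u,F@t,s['force'][2],s['position'][2],s['finger_gap']))
if __name__=='__main__':
    st()
    if len(sys.argv)>1: tab(float(sys.argv[1]),float(sys.argv[2]),int(sys.argv[3]))
E
python3 c.py .345 .1 8
```

```text
t 10.50 r 0.0707 th 0.344 Frad -1.3 Ftan 0.6 Fz 4.8 z 0.1383 gap 0.0268
[24, [np.float64(-0.022), np.float64(-0.009), 0], [0, 0, 0]], [24, [np.float64(-0.042), np.float64(-0.02), 0], [0, 0, 0]], [24, [np.float64(-0.062), np.float64(-0.033), 0], [0, 0, 0]], [24, [np.float64(-0.08), np.float64(-0.048), 0], [0, 0, 0]], [24, [np.float64(-0.096), np.float64(-0.065), 0], [0, 0, 0]], [24, [np.float64(-0.111), np.float64(-0.084), 0], [0, 0, 0]], [24, [np.float64(-0.124), np.float64(-0.103), 0], [0, 0, 0]], [24, [np.float64(-0.135), np.float64(-0.124), 0], [0, 0, 0]],
```

Request:
{"op": "move_arm", "data": {
  "moves": [
    [24,[-0.022,-0.009,0],[0,0,0]],
    [24,[-0.042,-0.02,0],[0,0,0]],
    [24,[-0.062,-0.033,0],[0,0,0]],
    [24,[-0.08,-0.048,0],[0,0,0]],
    [24,[-0.096,-0.065,0],[0,0,0]],
    [24,[-0.111,-0.084,0],[0,0,0]],
    [24,[-0.124,-0.103,0],[0,0,0]],
    [24,[-0.135,-0.124,0],[0,0,0]]
  ],
  "grip_force": 60
}}

```text
time: 11.3
position: [0.5382, -0.2465, 0.1383]
ee_rot: [0.001, 0.751, 0.661, 0.003]
force: [9.2, 10.1, 1.2]
finger_gap: 0.0267
finger_force: 59.0
```

```bash
sed -i 's/round(\(-\?r\/.3[^,]*\),3)/float(round(\1,3))/g' c.py; python3 c.py 1.145 .15 8; for a in 2.345 3.545 4.745; do python3 -c "
from c import tab
tab($a,.15,8)"; done
```

```text
t 11.30 r 0.0702 th 1.103 Frad -6.5 Ftan -12.0 Fz 1.2 z 0.1383 gap 0.0267
[24, [-0.012, -0.033, 0], [0, 0, 0]], [24, [-0.019, -0.068, 0], [0, 0, 0]], [24, [-0.021, -0.103, 0], [0, 0, 0]], [24, [-0.017, -0.138, 0], [0, 0, 0]], [24, [-0.009, -0.172, 0], [0, 0, 0]], [24, [0.005, -0.204, 0], [0, 0, 0]], [24, [0.023, -0.234, 0], [0, 0, 0]], [24, [0.046, -0.261, 0], [0, 0, 0]], 
[24, [0.026, -0.023, 0], [0, 0, 0]], [24, [0.056, -0.042, 0], [0, 0, 0]], [24, [0.088, -0.057, 0], [0, 0, 0]], [24, [0.122, -0.066, 0], [0, 0, 0]], [24, [0.157, -0.07, 0], [0, 0, 0]], [24, [0.192, -0.069, 0], [0, 0, 0]], [24, [0.227, -0.063, 0], [0, 0, 0]], [24, [0.26, -0.052, 0], [0, 0, 0]], 
[24, [0.031, 0.016, 0], [0, 0, 0]], [24, [0.06, 0.037, 0], [0, 0, 0]], [24, [0.085, 0.062, 0], [0, 0, 0]], [24, [0.106, 0.09, 0], [0, 0, 0]], [24, [0.123, 0.121, 0], [0, 0, 0]], [24, [0.134, 0.154, 0], [0, 0, 0]], [24, [0.141, 0.189, 0], [0, 0, 0]], [24, [0.143, 0.224, 0], [0, 0, 0]], 
[24, [-0.004, 0.035, 0], [0, 0, 0]], [24, [-0.013, 0.069, 0], [0, 0, 0]], [24, [-0.027, 0.101, 0], [0, 0, 0]], [24, [-0.045, 0.131, 0], [0, 0, 0]], [24, [-0.068, 0.158, 0], [0, 0, 0]], [24, [-0.095, 0.181, 0], [0, 0, 0]], [24, [-0.125, 0.2, 0], [0, 0, 0]], [24, [-0.157, 0.214, 0], [0, 0, 0]],
```

Drag is 12 N tangential as expected, and the radial force is small, so I'll continue.

Request:
{"op": "move_arm", "data": {
  "moves": [
    [24,[-0.012,-0.033,0],[0,0,0]],
    [24,[-0.019,-0.068,0],[0,0,0]],
    [24,[-0.021,-0.103,0],[0,0,0]],
    [24,[-0.017,-0.138,0],[0,0,0]],
    [24,[-0.009,-0.172,0],[0,0,0]],
    [24,[0.005,-0.204,0],[0,0,0]],
    [24,[0.023,-0.234,0],[0,0,0]],
    [24,[0.046,-0.261,0],[0,0,0]]
  ]
}}

```text
time: 12.1
position: [0.4631, -0.2263, 0.1384]
ee_rot: [0.004, 0.75, 0.661, 0.001]
force: [9.5, -6.1, -7.0]
finger_gap: 0.0268
finger_force: 59.6
```

```bash
python3 c.py
```

```text
t 12.10 r 0.0693 th 2.286 Frad -3.0 Ftan -10.9 Fz -7.0 z 0.1384 gap 0.0268
```

Request:
{"op": "move_arm", "data": {
  "moves": [
    [24,[0.026,-0.023,0],[0,0,0]],
    [24,[0.056,-0.042,0],[0,0,0]],
    [24,[0.088,-0.057,0],[0,0,0]],
    [24,[0.122,-0.066,0],[0,0,0]],
    [24,[0.157,-0.07,0],[0,0,0]],
    [24,[0.192,-0.069,0],[0,0,0]],
    [24,[0.227,-0.063,0],[0,0,0]],
    [24,[0.26,-0.052,0],[0,0,0]]
  ]
}}

```text
time: 12.9
position: [0.454, -0.1466, 0.1382]
ee_rot: [0.002, 0.75, 0.661, -0.001]
force: [-4.4, -11.9, 5.2]
finger_gap: 0.0268
finger_force: 60.8
```

```bash
python3 c.py
```

```text
t 12.90 r 0.0695 th 3.519 Frad -1.9 Ftan -12.5 Fz 5.2 z 0.1382 gap 0.0268
```

Request:
{"op": "move_arm", "data": {
  "moves": [
    [24,[0.031,0.016,0],[0,0,0]],
    [24,[0.06,0.037,0],[0,0,0]],
    [24,[0.085,0.062,0],[0,0,0]],
    [24,[0.106,0.09,0],[0,0,0]],
    [24,[0.123,0.121,0],[0,0,0]],
    [24,[0.134,0.154,0],[0,0,0]],
    [24,[0.141,0.189,0],[0,0,0]],
    [24,[0.143,0.224,0],[0,0,0]]
  ]
}}

```text
time: 13.7
position: [0.5236, -0.1104, 0.1381]
ee_rot: [-0.002, 0.75, 0.661, -0.002]
force: [-12.7, -0.2, 15.5]
finger_gap: 0.0271
finger_force: 61.9
```

```bash
python3 c.py; python3 -c "
from c import tab
tab(4.745,.1,8)"
```

```text
t 13.70 r 0.0704 th 4.709 Frad -1.8 Ftan -12.6 Fz 15.5 z 0.1381 gap 0.0271
[24, [-0.002, 0.023, 0], [0, 0, 0]], [24, [-0.006, 0.047, 0], [0, 0, 0]], [24, [-0.013, 0.069, 0], [0, 0, 0]], [24, [-0.022, 0.091, 0], [0, 0, 0]], [24, [-0.032, 0.112, 0], [0, 0, 0]], [24, [-0.045, 0.131, 0], [0, 0, 0]], [24, [-0.06, 0.15, 0], [0, 0, 0]], [24, [-0.077, 0.166, 0], [0, 0, 0]],
```

Request:
{"op": "move_arm", "data": {
  "moves": [
    [24,[-0.002,0.023,-0.001],[0,0,0]],
    [24,[-0.006,0.047,-0.002],[0,0,0]],
    [24,[-0.013,0.069,-0.003],[0,0,0]],
    [24,[-0.022,0.091,-0.003],[0,0,0]],
    [24,[-0.032,0.112,-0.003],[0,0,0]],
    [24,[-0.045,0.131,-0.003],[0,0,0]],
    [24,[-0.06,0.15,-0.003],[0,0,0]],
    [24,[-0.077,0.166,-0.003],[0,0,0]]
  ]
}}

```text
time: 14.5
position: [0.5711, -0.1376, 0.1383]
ee_rot: [-0.003, 0.751, 0.661, 0.0]
force: [-3.9, 12.5, 6.0]
finger_gap: 0.0266
finger_force: 61.0
```

```bash
python3 c.py 5.545 .1 8
```

```text
t 14.50 r 0.0707 th 5.505 Frad 4.4 Ftan -12.3 Fz 6.0 z 0.1383 gap 0.0266
[24, [-0.018, 0.015, 0], [0, 0, 0]], [24, [-0.038, 0.028, 0], [0, 0, 0]], [24, [-0.058, 0.039, 0], [0, 0, 0]], [24, [-0.08, 0.048, 0], [0, 0, 0]], [24, [-0.103, 0.055, 0], [0, 0, 0]], [24, [-0.126, 0.059, 0], [0, 0, 0]], [24, [-0.149, 0.061, 0], [0, 0, 0]], [24, [-0.173, 0.061, 0], [0, 0, 0]],
```

Request:
{"op": "move_arm", "data": {
  "moves": [
    [24,[-0.018,0.015,0],[0,0,0]],
    [24,[-0.038,0.028,0],[0,0,0]],
    [24,[-0.058,0.039,0],[0,0,0]],
    [24,[-0.08,0.048,0],[0,0,0]],
    [24,[-0.103,0.055,0],[0,0,0]],
    [24,[-0.126,0.059,0],[0,0,0]],
    [24,[-0.149,0.061,0],[0,0,0]],
    [24,[-0.173,0.061,0],[0,0,0]]
  ]
}}

```text
time: 15.3
position: [0.5847, -0.1913, 0.1383]
ee_rot: [-0.001, 0.751, 0.661, 0.002]
force: [3.0, 11.4, 1.0]
finger_gap: 0.0266
finger_force: 60.4
```

```bash
python3 c.py 6.345 .05 8
```

```text
t 15.30 r 0.0707 th 0.028 Frad 1.2 Ftan -11.7 Fz 1.0 z 0.1383 gap 0.0266
[24, [-0.012, -0.001, 0], [0, 0, 0]], [24, [-0.023, -0.003, 0], [0, 0, 0]], [24, [-0.035, -0.005, 0], [0, 0, 0]], [24, [-0.046, -0.008, 0], [0, 0, 0]], [24, [-0.058, -0.011, 0], [0, 0, 0]], [24, [-0.069, -0.015, 0], [0, 0, 0]], [24, [-0.08, -0.019, 0], [0, 0, 0]], [24, [-0.09, -0.024, 0], [0, 0, 0]],
```

Request:
{"op": "move_arm", "data": {
  "moves": [
    [24,[-0.012,-0.001,0],[0,0,0]],
    [24,[-0.023,-0.003,0],[0,0,0]],
    [24,[-0.035,-0.005,0],[0,0,0]],
    [24,[-0.046,-0.008,0],[0,0,0]]
  ]
}}

```text
time: 15.7
position: [0.5812, -0.2045, 0.1384]
ee_rot: [-0.001, 0.751, 0.661, 0.002]
force: [5.1, 12.6, 0.5]
finger_gap: 0.0267
finger_force: 60.2
```

```bash
python3 c.py 6.545 .05 8
```

```text
t 15.70 r 0.0707 th 0.221 Frad 0.5 Ftan -13.6 Fz 0.5 z 0.1384 gap 0.0267
[24, [-0.011, -0.003, 0], [0, 0, 0]], [24, [-0.022, -0.007, 0], [0, 0, 0]], [24, [-0.033, -0.012, 0], [0, 0, 0]], [24, [-0.044, -0.017, 0], [0, 0, 0]], [24, [-0.054, -0.022, 0], [0, 0, 0]], [24, [-0.064, -0.028, 0], [0, 0, 0]], [24, [-0.074, -0.035, 0], [0, 0, 0]], [24, [-0.084, -0.042, 0], [0, 0, 0]],
```

Request:
{"op": "move_arm", "data": {
  "moves": [
    [24,[-0.011,-0.003,0],[0,0,0]],
    [24,[-0.022,-0.007,0],[0,0,0]],
    [24,[-0.033,-0.012,0],[0,0,0]]
  ]
}}

```text
time: 16.0
position: [0.5768, -0.2141, 0.1384]
ee_rot: [-0.0, 0.751, 0.661, 0.002]
force: [6.7, 11.1, -2.3]
finger_gap: 0.0269
finger_force: 60.1
```

```bash
python3 c.py 6.695 .05 5
```

```text
t 16.00 r 0.0706 th 0.370 Frad 0.6 Ftan -13.0 Fz -2.3 z 0.1384 gap 0.0269
[24, [-0.011, -0.005, 0], [0, 0, 0]], [24, [-0.021, -0.01, 0], [0, 0, 0]], [24, [-0.031, -0.016, 0], [0, 0, 0]], [24, [-0.041, -0.023, 0], [0, 0, 0]], [24, [-0.05, -0.03, 0], [0, 0, 0]],
```

Request:
{"op": "move_arm", "data": {
  "moves": [
    [24,[-0.011,-0.005,0],[0,0,0]],
    [24,[-0.021,-0.01,0],[0,0,0]],
    [24,[-0.031,-0.016,0],[0,0,0]]
  ]
}}

```text
time: 16.3
position: [0.571, -0.2228, 0.1384]
ee_rot: [-0.0, 0.751, 0.661, 0.002]
force: [7.1, 11.1, -2.4]
finger_gap: 0.027
finger_force: 60.0
```

```bash
python3 c.py 6.845 .05 5
```

```text
t 16.30 r 0.0705 th 0.518 Frad -1.1 Ftan -13.2 Fz -2.4 z 0.1384 gap 0.0270
[24, [-0.01, -0.007, 0], [0, 0, 0]], [24, [-0.019, -0.013, 0], [0, 0, 0]], [24, [-0.028, -0.021, 0], [0, 0, 0]], [24, [-0.037, -0.029, 0], [0, 0, 0]], [24, [-0.045, -0.037, 0], [0, 0, 0]],
```

Request:
{"op": "move_arm", "data": {
  "moves": [
    [24,[-0.01,-0.007,0],[0,0,0]],
    [24,[-0.019,-0.013,0],[0,0,0]],
    [24,[-0.028,-0.021,0],[0,0,0]]
  ]
}}

```text
time: 16.6
position: [0.5641, -0.2306, 0.1384]
ee_rot: [0.0, 0.751, 0.661, 0.002]
force: [9.1, 10.3, -3.5]
finger_gap: 0.0268
finger_force: 59.9
```

```bash
python3 c.py 6.995 .05 5
```

```text
t 16.60 r 0.0704 th 0.667 Frad -1.0 Ftan -13.6 Fz -3.5 z 0.1384 gap 0.0268
[24, [-0.009, -0.008, 0], [0, 0, 0]], [24, [-0.017, -0.016, 0], [0, 0, 0]], [24, [-0.025, -0.025, 0], [0, 0, 0]], [24, [-0.032, -0.034, 0], [0, 0, 0]], [24, [-0.039, -0.044, 0], [0, 0, 0]],
```

Request:
{"op": "move_arm", "data": {
  "moves": [
    [24,[-0.009,-0.008,0],[0,0,0]],
    [24,[-0.017,-0.016,0],[0,0,0]],
    [24,[-0.025,-0.025,0],[0,0,0]]
  ]
}}

```text
time: 16.9
position: [0.556, -0.2373, 0.1384]
ee_rot: [0.001, 0.751, 0.661, 0.003]
force: [10.3, 9.7, -4.6]
finger_gap: 0.0268
finger_force: 59.8
```

```bash
python3 c.py 7.145 .05 5
```

```text
t 16.90 r 0.0703 th 0.815 Frad -1.9 Ftan -14.0 Fz -4.6 z 0.1384 gap 0.0268
[24, [-0.007, -0.009, 0], [0, 0, 0]], [24, [-0.014, -0.019, 0], [0, 0, 0]], [24, [-0.021, -0.028, 0], [0, 0, 0]], [24, [-0.027, -0.038, 0], [0, 0, 0]], [24, [-0.032, -0.049, 0], [0, 0, 0]],
```

Request:
{"op": "move_arm", "data": {
  "moves": [
    [24,[-0.007,-0.009,0],[0,0,0]],
    [24,[-0.014,-0.019,0],[0,0,0]],
    [24,[-0.021,-0.028,0],[0,0,0]]
  ]
}}

```text
time: 17.2
position: [0.5476, -0.2425, 0.1385]
ee_rot: [0.001, 0.751, 0.661, 0.003]
force: [12.8, 11.6, -6.5]
finger_gap: 0.0266
finger_force: 59.7
```

```bash
python3 c.py 7.295 .05 5
```

```text
t 17.20 r 0.0703 th 0.956 Frad -4.3 Ftan -16.7 Fz -6.5 z 0.1385 gap 0.0266
[24, [-0.006, -0.01, 0], [0, 0, 0]], [24, [-0.011, -0.021, 0], [0, 0, 0]], [24, [-0.016, -0.031, 0], [0, 0, 0]], [24, [-0.021, -0.042, 0], [0, 0, 0]], [24, [-0.025, -0.053, 0], [0, 0, 0]],
```

A clear rise to 16.7 N. The target is about 20.5 N, so I'll go on carefully.

Request:
{"op": "move_arm", "data": {
  "moves": [
    [24,[-0.006,-0.01,0],[0,0,0]],
    [24,[-0.011,-0.021,0],[0,0,0]]
  ]
}}

```text
time: 17.4
position: [0.5416, -0.2452, 0.1385]
ee_rot: [0.002, 0.751, 0.661, 0.003]
force: [16.2, 9.1, -8.8]
finger_gap: 0.0269
finger_force: 59.6
```

```bash
python3 c.py 7.395 .05 4
```

```text
t 17.40 r 0.0702 th 1.051 Frad -2.2 Ftan -18.5 Fz -8.8 z 0.1385 gap 0.0269
[24, [-0.005, -0.011, 0], [0, 0, 0]], [24, [-0.009, -0.022, 0], [0, 0, 0]], [24, [-0.013, -0.033, 0], [0, 0, 0]], [24, [-0.016, -0.044, 0], [0, 0, 0]],
```

Request:
{"op": "move_arm", "data": {
  "moves": [
    [24,[-0.005,-0.011,0],[0,0,0]],
    [24,[-0.009,-0.022,0],[0,0,0]]
  ]
}}

```text
time: 17.6
position: [0.5353, -0.2474, 0.1385]
ee_rot: [0.002, 0.751, 0.661, 0.004]
force: [18.2, 9.7, -10.7]
finger_gap: 0.0264
finger_force: 59.7
```

```bash
python3 c.py
```

```text
t 17.60 r 0.0701 th 1.145 Frad -3.9 Ftan -20.3 Fz -10.7 z 0.1385 gap 0.0264
```

It reads about 8.4 N above the free drag, so the grip is firm. I'll let go and lift away.

Request:
{"op": "move_arm", "data": {
  "moves": [
    [28,[0,0,0],[0,0,0]],
    [36,[0,0,0],[0,0,0]],
    [60,[0,0,0],[0,0,0]],
    [60,[0,0,0],[0,0,0]],
    [60,[0,0,-0.03],[0,0,0]],
    [60,[0,0,-0.12],[0,0,0]],
    [60,[0,0,-0.25],[0,0,0]],
    [60,[0,0,-0.38],[0,0,0]]
  ]
}}

```text
time: 18.4
position: [0.5302, -0.2487, 0.2539]
ee_rot: [-0.0, 0.751, 0.661, -0.0]
force: [0.3, -0.7, -0.0]
finger_gap: 0.0601
finger_force: 0.0
```

Request:
{"op": "move_arm", "data": {
  "moves": [
    [60,[0,0,-0.05],[0,0,0]],
    [60,[0,0,-0.05],[0,0,0]],
    [60,[0,0,-0.05],[0,0,0]]
  ]
}}

```text
time: 18.7
position: [0.5304, -0.2487, 0.2672]
ee_rot: [0.0, 0.751, 0.661, -0.0]
force: [0.1, 0.5, -0.3]
finger_gap: 0.0602
finger_force: 0.0
```

```bash
python3 - <<'E'
from c import *
st()
a,b=camera('scene'),camera('side')
cv2.imwrite('pics/f.png',np.hstack([cv2.resize(a[120:330,110:430],(440,289)),cv2.resize(b[110:410,180:400],(212,289))]))
E
```

```text
t 18.70 r 0.0702 th 1.218 Frad -0.5 Ftan -0.2 Fz -0.3 z 0.2672 gap 0.0602
```

View pics/f.png

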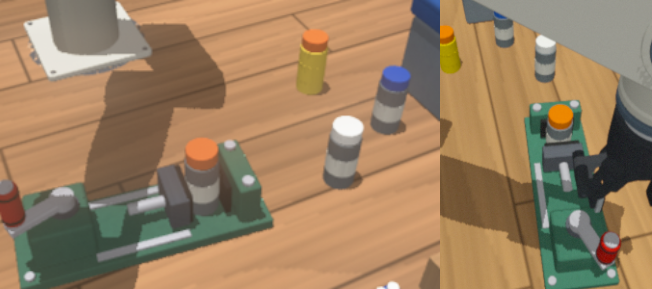

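The canister stands upright between the jaws with its cap at (201,150), the gripper is clear above the vice, and the other canisters haven't moved. Handing in.

```bash
python3 -c "
from cell import robot
print(robot.job_done())"
```

```text
the job is handed in; nothing more can be done
None
```

The orange-capped canister is clamped upright in the vice, wound to about 8.4 N above the free-running drag (best is 8.5 N). The sleeve is released, the other two canisters are where they stood, and the job is handed in at about 19 s on the robot's clock; no verdict came back.

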